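# Stop the tote's air filter box, unclip its filter cassette and draw it out

### The job

The filter pad in the grey air filter box is due for a change: first stop the fan by pressing the round button on the roof, then push the steel clip round to the side, well clear of the cassette. Then hook a fingertip behind the cassette's upturned lip and draw the cassette gently out along its runners as far as it goes, with the used pad still lying in it. Nothing is picked up or pinched: keep off the rubber strip on the front of the lip, do not touch the pad, leave everything else where it stands, and finish with the hand clear.

Things in the scene. Friction and masses are not known exactly. Their poses are not given: they have to be found in the camera images.
- filter_box: grey air filter box fixed on the table, 170 mm deep (x) x 140 wide (y) x 93 high. Origin: centre of its underside. Its own -x is the front, towards the robot, where the cassette's lip is; +y is its side to the robot's left; z up. Flat roof 93 mm above the table, with a 2 mm high round steel intake guard on its rear half. Button, clip and cassette belong to it and turn with it
- stop_button (a joint): travel of the round spring push button on the roof, m: 0 released, 0.005 fully down (about 4 N); it comes back up when let go, one full press stops the fan
- stop_button_top (a point): centre of the top of the button's grey cap (24 mm across, on a black base), at the front of the roof on the box's -y side; pressed straight down
- clip (a joint): angle of the flat steel clip on the roof, rad. 0: points to the front, its bent-down end in front of the lip bars the cassette (at 0.1 still). Grows to 1.2 (stop) as it swings level to the box's +y side; needs about 1 N at the thumb tab, stays where left. From 0.7 it no longer bars the cassette, from 0.8 it counts as well clear
- clip_pivot (a point): upright pivot axis of the clip at roof height: in the box's frame 62 mm in front of the box's centre and 10 mm to +y, 93 mm above the table
- clip_tab (a point): top middle of the clip's upright thumb tab: a plate 28 mm long (along the clip), 3 thick, 22 high, its middle 62 mm from the pivot, its top 119 mm above the table. The bar under it is 14 mm wide, its upper face 98 mm above the table, and reaches 85 mm from the pivot
- cassette (a joint): how far the aluminium filter cassette is drawn out of the box along the box's -x, m: 0 home, 0.080 at its stop; sliding friction about 3 N
- lip_top (a point): middle of the top edge of the cassette's upturned lip (moves with it): 74 mm above the table, 132 mm in front of the box's centre when home. Lip: sheet 3 mm thick (rolled top 5), 96 mm wide along the box's y. Behind it a finger pocket open above: 42 mm from lip to the cassette's face plate, floor 47 mm above the table. The roof's edge is 47 mm behind the lip when home
- strip_face (a point): middle of the front face of the black rubber strip, 4 mm thick, 92 x 20 mm, on the front (outer) face of the lip, where the clip's bent end bears; not to be pressed by the fingers, as pinching the lip would
- used_pad: white round filter pad, 70 mm across and 11 mm thick, lying loose in the square well of the cassette behind its face plate; hidden under the roof while the cassette is home. Origin: centre of its underside
- pad_well (a point): middle of the floor of the cassette's well, where the pad lies (moves with the cassette)
- spare_pads: spare filter pad, same shape as the used one, on the table; bystander. Origin: centre of its underside, as for all the bystanders
- tweezers: steel tweezers, 125 mm long, 9 mm high, lying on the table; bystander
- alcohol_bottle: white squeeze bottle with a blue cap, 51 mm wide, 150 mm high; bystander
- spawn_jar_1: glass jar with a tan lid, 66 mm across, 89 mm high; bystander
- spawn_jar_2: glass jar with a tan lid, 62 mm across, 94 mm high; bystander
- petri_1: closed petri dish, 90 mm across, 13 mm high; bystander
- ac_remote: long white remote control lying face up, 188 x 57 x 26 mm; bystander
- tape: roll of tan tape lying flat, 104 mm across, 25 mm high; bystander

How it is judged (in metres and radians):
On the way, in this order (a step that is already met when the one before it is completed fails the run):
1. the fan is stopped: the button is pressed right down while the clip and the cassette are still shut (value of joint stop_button above 0.004 m and value of joint clip below 0.3 rad and value of joint cassette below 0.01 m), for 0.1 s.
2. the clip is swung well clear of the cassette, which is still home (value of joint clip above 0.8 rad and value of joint cassette below 0.01 m), for 0.2 s.
3. the cassette is drawn out as far as it goes (value of joint cassette above 0.075 m), for 0.2 s.
At the end, for the whole second after the job is handed in: The cassette is drawn out to within 5 mm of its stop (more than 75 of 80 mm) and at rest, the clip is more than 0.75 rad aside, the button is up again, and the used pad lies flat in its well (within 12 mm of the middle) (value of joint cassette above 0.075 m and velocity of joint cassette below 0.01 m/s and value of joint clip above 0.75 rad and value of joint stop_button below 0.002 m and distance between used_pad and pad_well below 0.012 m and angle between used_pad's own z axis and vertical below 0.15 rad and linear speed of used_pad below 0.02 m/s); the robot touches nothing.
It fails at once if the lip is pinched, or its front rubber strip is pressed by the fingers (more than 4 N) (contact force between the fingers and lip_strip above 4 N).
It fails at once if the used pad is touched (more than 1 N) (contact force between any of the arm, the fingers and used_pad above 1 N).
It fails at once if the used pad is lifted or leaves its well (distance between used_pad and pad_well above 0.02 m).
It fails at once if the cassette is jerked (faster than 0.4 m/s) (velocity of joint cassette above 0.4 m/s).
It fails at once if a bystander is moved by more than 20 mm (distance of any of spare_pads, tweezers, alcohol_bottle, spawn_jar_1, spawn_jar_2, petri_1, ac_remote, tape from where it was at the start of the episode above 0.02 m).
It also fails if it takes over 58 s, if anything falls off the work surface, if the arm or the gripper's body presses on something with over 40 N, if the wrist force passes 120 N, or if a joint passes its speed limit or range.

### The arm

A 6-joint arm with a two-finger parallel gripper is mounted at the origin on a cart in front of the work surface, level with it; the furniture and walls round the work are solid. World frame = base frame: x ahead of the robot, y to its left, z up, the work surface at z = 0. Lengths are in m, angles in degrees, forces in N, time in s.
With the tool pointing down it reaches from about 0.425 to 0.95 m from the base axis. Payload 14.7 kg.
Tool frame: the origin (TCP) lies midway between the tips of the shut fingers; the grasp point (between the pads) lies 19 mm behind it; z points along the fingers, y is the line along which they close (so a half turn about z gives the same grasp; the last joint's range is limited). The gripper opens to 85 mm and grips with 20 to 120 N. Pads are 22 mm wide; open, the fingers measure 114 mm over their backs; the gripper's body (76 mm by 85 mm) begins 54 mm behind the grasp point. The pads swing forward as they close: fully open they stand 13 mm farther back than shut.
Start: joints at [64.824, 27.513, 91.461, -0, 61.026, -2.67], TCP at [0.249, 0.601, 0.231] pointing down, gripper open.
Joint ranges: [-157.49, 157.49], [-46.99, 117.5], [13.45, 153.17], [-89.5, 269.5], [5.16, 153.95], [-167.48, 167.48]. Speed limits (degrees/s): [108.29, 108.29, 136.94, 172.46, 172.46, 172.46].

### API

Orientations are given as a 3x3 rotation matrix whose columns are the frame's x, y, z axes.
In Python, from bench import r, get_image, calibration, nets gives the robot as it stands. The module is installed in compiled form; this text tells all that it offers.
- The arm moves only by the tool send_rows, never from a script. Its argument "plan" is a list of rows, each an object with "jaw": the closure, from -1 (fully open) to 1 (shut); "travel": the shift along the world's x, y, z in m, a list of three; "turn": the turn about the world's z in degrees. A call has 1 to 10 rows; each row shifts and turns the commanded pose from where the row before left it; what a row does not reach is not made up. A row lasts 1/10 s, in which the tool goes at most 50 mm and 8.59 degrees, less where a joint would pass 70% of its speed; a pose out of reach is approached as far as the arm can. A call with a gripper value outside its range is refused whole. The fingers move at their own pace and stop on an object; "newtons" is the grip in N (left out, the last holds). Time passes only in rows, so rows that do not move let the fingers close. It gives the time, the measured TCP pose, the force, the opening and the grip force at its end, in the units of the state.
- r.state(): the state, without advancing time (a new reading comes with each control period).
- get_image(name): name is "side" or "top" or "wrist"; returns the picture (420x560x3 uint8, red, green, blue); there is no depth.
- calibration(name): a dict with "fx", "fy", "cx", "cy" (pixels), "D" ([k1, k2, p1, p2, k3] as OpenCV has them; the pictures are not rectified), "view" (4x4, takes a point from world to camera coordinates). Camera axes: x right, y down, z forward; pixel columns grow to the right and rows downward; lengths in m; the calibration is good to about 2 mm. A picture is of the moment at which its call begins: read the wrist's pose just before it. calibration takes no time and is no camera call; for the wrist camera it gives the pose at the moment of the call.
- r.hand_in(): hands the job in; it is judged then, once.
Trained networks look in the newest picture that a camera, given by its name, has taken for a name from the list of things; names that differ only in an ending like _2 or _b are one class to them, and where a whole thing is asked for, a point or a joint stands for the part that bears it (a point fixed in the world has none). Each returns a list of dicts, best first, with "confidence" (0 to 1); they miss things now and then, are a little off and sometimes report something else, mostly with a low value. They report only what shows in the picture. A call takes as long as a camera call.
- nets.spot_in(camera, name): "centre" ([column, row] in pixels, amid what is visible of it).
The state is a dict: "t": time; "joint_pos": joint angles; "qvel": joint speeds; "joint_torque": joint torques, N m; "tool_pos": TCP position; "ee_rot": TCP orientation; "wrist_force": force on the tool from outside, world axes, zero at the start; "moment": the same for the moment, N m; "gripper_width": finger opening in m; "grip_force": force on a finger pad.
Only numpy, scipy, OpenCV 4.12 (cv2) and the standard library are available. Lean on these libraries where they do the work, as an engineer would, in place of code of your own. Each camera call takes 0.05 s, during which the arm holds its last target. There are 200 camera calls.

## Working session

There is one attempt and no reset: what is moved stays moved. The work goes in short steps, Python scripts to look and compute and a tool call to move; the robot and the scene stay as the last step left them, time stands still between calls to the robot, and variables do not carry over. Pictures are saved under pics/ and viewed, at most 10 in all, crops included, and the job is handed in when it is done.

Besides the shell and the picture viewer there is one more tool, called after "Request:" as name(argument=value, ...), one argument or row to a line, values as JSON. send_rows: Moves the arm, as the interface text tells. Its arguments: {"type":"object","properties":{"plan":{"type":"array","items":{"type":"object","properties":{"jaw":{"type":"number"},"travel":{"type":"array","items":{"type":"number"}},"turn":{"type":"number"}}}},"newtons":{"type":"number"}},"required":["plan"]}

```bash
mkdir -p pics
cat > h.py <<'E'
import numpy as np, cv2
from bench import r, get_image, calibration, nets
def ray(c,px):
    K=np.array([[c['fx'],0,c['cx']],[0,c['fy'],c['cy']],[0,0,1.]]);V=np.array(c['view'])
    u=cv2.undistortPoints(np.array([[px]],float),K,np.array(c['D'],float))[0,0]
    R=V[:3,:3];return -R.T@V[:3,3],R.T@np.array([u[0],u[1],1])
def atz(c,px,z):
    o,d=ray(c,px);return o+d*(z-o[2])/d[2]
def proj(c,P):
    K=np.array([[c['fx'],0,c['cx']],[0,c['fy'],c['cy']],[0,0,1.]]);V=np.array(c['view'])
    return cv2.projectPoints(np.array(P,float).reshape(-1,1,3),cv2.Rodrigues(V[:3,:3])[0],V[:3,3],K,np.array(c['D'],float))[0][:,0]
def save(cam,name):
    im=get_image(cam);cv2.imwrite('pics/'+name,im[:,:,::-1]);return im
E
python3 - <<'E'
from h import *
H={'stop_button_top':.1,'clip_tab':.119,'lip_top':.074,'strip_face':.06,'filter_box':.093}
for cam in('top','side'):
    save(cam,cam+'0.png');c=calibration(cam)
    for n,z in H.items():
        for d in nets.spot_in(cam,n)[:2]: print(cam,n,np.round(d['centre']),round(d['confidence'],2),atz(c,d['centre'],z).round(3))
    print(ray(c,[280,210]))
print(r.state())
a=cv2.imread('pics/top0.png');b=cv2.imread('pics/side0.png')
E
```

```text
top stop_button_top [400. 213.] 0.57 [ 0.504 -0.322  0.1  ]
top stop_button_top [228. 211.] 0.31 [0.507 0.097 0.1  ]
top clip_tab [373. 231.] 0.62 [ 0.459 -0.25   0.119]
top lip_top [375. 234.] 0.77 [ 0.457 -0.263  0.074]
top strip_face [375. 240.] 0.67 [ 0.442 -0.267  0.06 ]
top strip_face [270. 218.] 0.55 [ 0.495 -0.004  0.06 ]
top filter_box [379. 199.] 0.97 [ 0.54  -0.271  0.093]
(array([ 0.35377537, -0.01245667,  1.13751873]), array([ 0.14847977, -0.01600273, -0.98889682]))
side stop_button_top [331. 171.] 0.62 [ 0.525 -0.358  0.1  ]
side clip_tab [342. 184.] 0.54 [ 0.433 -0.223  0.119]
side lip_top [341. 203.] 0.6 [ 0.427 -0.208  0.074]
side strip_face [336. 200.] 0.86 [ 0.462 -0.257  0.06 ]
side filter_box [313. 190.] 0.77 [ 0.51  -0.218  0.093]
(array([-0.0136894 ,  0.82026317,  0.5219904 ]), array([ 0.47525687, -0.79093902, -0.38549365]))
{'t': 0.6, 'joint_pos': array([ 6.48240140e+01,  2.75128392e+01,  9.14599668e+01,  1.35955723e-03,
        6.10254686e+01, -2.67017843e+00]), 'qvel': array([ 0.00211255,  0.15603151, -0.06424565,  0.07480187,  0.08144946,
       -0.02947745]), 'joint_torque': array([-8.42221216e-04, -9.50050950e+01, -4.30503702e+01, -6.91823175e-05,
        1.28153570e-03, -3.10739142e-05]), 'tool_pos': array([0.24878524, 0.60051646, 0.23131167]), 'ee_rot': array([[-9.23836338e-01,  3.82787695e-01, -5.97614854e-06],
       [ 3.82787695e-01,  9.23836338e-01,  3.60843827e-05],
       [ 1.93336409e-05,  3.10484679e-05, -9.99999999e-01]]), 'wrist_force': array([ 0.18563931, -0.57080817,  0.78400854]), 'moment': array([-0.0245337 , -0.03019995, -0.05357576]), 'grip_force': 0.0, 'gripper_width': 0.08522953476029285}
```

View pics/top0.png

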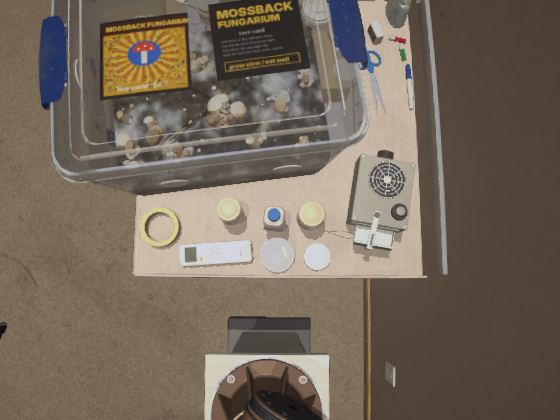

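View pics/side0.png

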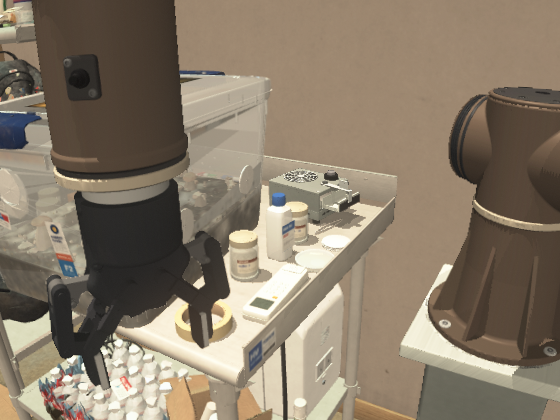

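Top view: the box is at about (382,195), the button at (399,212), the clip tab and lip at about (374,236), turned a few degrees. A tall tub stands behind at x > 0.55. I'm moving towards it for a wrist view.

Request:
send_rows(
  newtons=30,
  plan=[
    {"jaw": 1,"travel": [0.02,-0.04,0.008],"turn": 1.5},
    {"jaw": 1,"travel": [0.02,-0.04,0.008],"turn": 1.5},
    {"jaw": 1,"travel": [0.02,-0.04,0.008],"turn": 1.5},
    {"jaw": 1,"travel": [0.02,-0.04,0.008],"turn": 1.5},
    {"jaw": 1,"travel": [0.02,-0.04,0.008],"turn": 1.5},
    {"jaw": 1,"travel": [0.02,-0.04,0.008],"turn": 1.5},
    {"jaw": 1,"travel": [0.02,-0.04,0.008],"turn": 1.5},
    {"jaw": 1,"travel": [0.02,-0.04,0.008],"turn": 1.5},
    {"jaw": 1,"travel": [0.02,-0.04,0.008],"turn": 1.5},
    {"jaw": 1,"travel": [0.02,-0.04,0.008],"turn": 1.5},
  ],
)

```text
t: 1.6
tool_pos: [0.4493, 0.1988, 0.3119]
ee_rot: [[-0.992, 0.129, 0.001], [0.129, 0.992, 0.0], [-0.001, 0.0, -1.0]]
wrist_force: [1.6, 0.4, 0.3]
gripper_width: 0.0003
grip_force: 0.0
```

Request:
send_rows(
  plan=[
    {"jaw": 1,"travel": [0.0,-0.042,0],"turn": 0},
    {"jaw": 1,"travel": [0.0,-0.042,0],"turn": 0},
    {"jaw": 1,"travel": [0.0,-0.042,0],"turn": 0},
    {"jaw": 1,"travel": [0.0,-0.042,0],"turn": 0},
    {"jaw": 1,"travel": [0.0,-0.042,0],"turn": 0},
    {"jaw": 1,"travel": [0.0,-0.042,0],"turn": 0},
    {"jaw": 1,"travel": [0.0,-0.042,0],"turn": 0},
    {"jaw": 1,"travel": [0.0,-0.042,0],"turn": 0},
    {"jaw": 1,"travel": [0.0,-0.042,0],"turn": 0},
    {"jaw": 1,"travel": [0.0,-0.042,0],"turn": 0},
  ],
)

```text
t: 2.6
tool_pos: [0.4485, -0.2213, 0.3115]
ee_rot: [[-0.991, 0.131, 0.0], [0.131, 0.991, -0.0], [-0.001, -0.0, -1.0]]
wrist_force: [-0.3, 0.5, -0.6]
gripper_width: -0.0
grip_force: 0.0
```

Run:
```python
from h import *
s=r.state();print(s['t'],s['tool_pos'],s['ee_rot'].round(3),s['joint_pos'].round(1),s['gripper_width'])
c=calibration('wrist');im=save('wrist','w0.png')
H={'stop_button_top':.1,'clip_tab':.119,'lip_top':.074,'strip_face':.06,'filter_box':.093}
for n,z in H.items():
    for d in nets.spot_in('wrist',n)[:2]: print(n,np.round(d['centre']),round(d['confidence'],2),atz(c,d['centre'],z).round(3))
for p in((0,0),(560,0),(560,420),(0,420)):print(p,atz(c,p,.093).round(3))
```

```text
2.6 [ 0.44847521 -0.22132773  0.31153469] [[-0.991  0.131  0.   ]
 [ 0.131  0.991 -0.   ]
 [-0.001 -0.    -1.   ]] [ -29.7   10.8  104.7    0.    64.5 -112.2] -3.4323106173420136e-05
stop_button_top [192. 241.] 0.64 [ 0.51 -0.32  0.1 ]
clip_tab [246. 188.] 0.98 [ 0.453 -0.249  0.119]
clip_tab [231. 177.] 0.49 [ 0.439 -0.261  0.119]
lip_top [228. 176.] 0.74 [ 0.447 -0.272  0.074]
strip_face [344. 117.] 0.73 [ 0.399 -0.133  0.06 ]
strip_face [226. 180.] 0.64 [ 0.453 -0.277  0.06 ]
filter_box [227. 224.] 0.7 [ 0.497 -0.279  0.093]
(0, 0) [ 0.243 -0.457  0.093]
(560, 0) [0.314 0.076 0.093]
(560, 420) [0.855 0.141 0.093]
(0, 420) [ 0.748 -0.654  0.093]
```

View pics/w0.png

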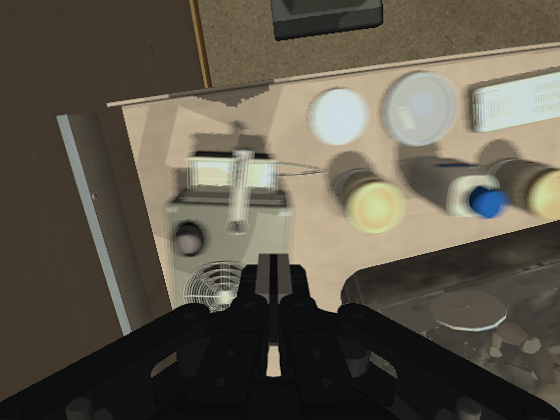

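Wrist view: button (188,238), clip tab about (243,185), lip about (232,160), intake guard (222,290). I'm enlarging it for precision.

Run:
```python
import cv2
a=cv2.imread('pics/w0.png')[105:275,140:340]
cv2.imwrite('pics/w0c.png',cv2.resize(a,None,fx=3.5,fy=3.5,interpolation=cv2.INTER_CUBIC))
```

```text
(no output)
```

View pics/w0c.png

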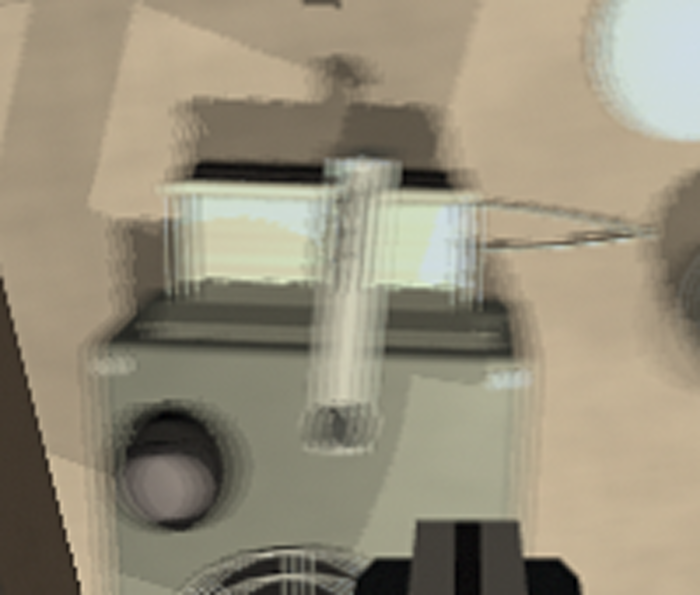

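The picture is blurred by the residual motion. I'm taking it again at rest.

Run:
```python
from h import *
import pickle
get_image('wrist');c=calibration('wrist');im=save('wrist','w1.png');pickle.dump(c,open('c1.pkl','wb'))
a=im[105:275,140:340,::-1]
cv2.imwrite('pics/w1c.png',cv2.resize(a,None,fx=3.5,fy=3.5,interpolation=cv2.INTER_CUBIC))
print(r.state()['tool_pos'])
```

```text
[ 0.44884159 -0.2184986   0.31138983]
```

View pics/w1c.png

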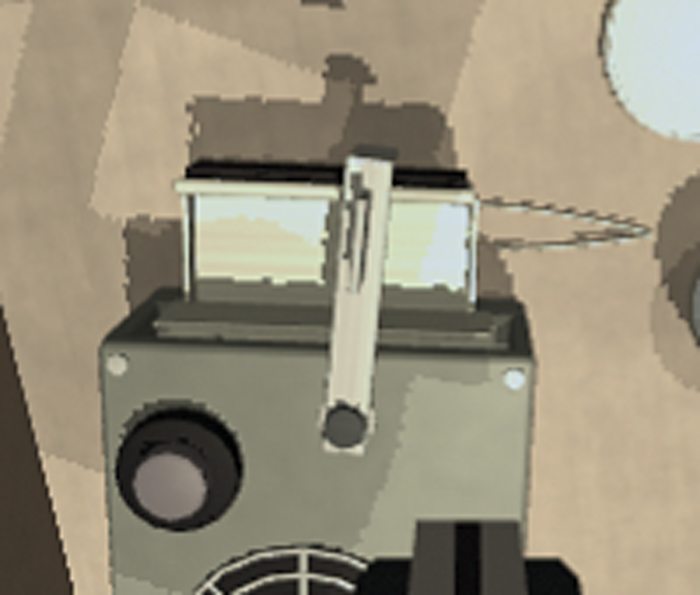

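Run:
```python
from h import *
import pickle
c=pickle.load(open('c1.pkl','rb'))
f=lambda x,y,z:atz(c,[x/3.5+140,y/3.5+105],z)
A=f(102,345,.093);B=f(532,357,.093);L1=f(180,186,.074);L2=f(478,202,.074);P=f(345,427,.1)
print('roof corners',A,B,np.linalg.norm(A-B));print('lip',L1,L2,np.linalg.norm(L1-L2));print('piv',P,'tip',f(370,160,.098))
y=(B-A)+(L2-L1);y/=np.linalg.norm(y);x=np.array([y[1],-y[0],0])
print('yaw',np.degrees(np.arctan2(-y[0],y[1])))
for n,v in(('c roof',(A+B)/2+.085*x),('c lip',(L1+L2)/2+.132*x),('c piv',P+.062*x-.010*y)):print(n,v)
for z in(.1,.105,.11,.115,.12):print(z,f(170,488,z))
print('base centre',f(178,466,.095), 'radius',np.linalg.norm(f(116,466,.095)-f(242,466,.095))/2,'cap r',np.linalg.norm(f(135,488,.11)-f(208,488,.11)))
V=np.array(c['view']);print('cam',-V[:3,:3].T@V[:3,3])
c2=calibration('top')
print('x,y',x,y)
for z in(.1,.11,.12):print('top',atz(c2,[400,212],z))
```

```text
roof corners [ 0.46514672 -0.33586477  0.093     ] [ 0.48695112 -0.20104415  0.093     ] 0.1365724390213674
lip [ 0.42108376 -0.3060598   0.074     ] [ 0.43878201 -0.21194357  0.074     ] 0.0957658250158869
piv [ 0.50009463 -0.26266003  0.1       ] tip [ 0.41802809 -0.24200913  0.098     ]
yaw -9.789887168837016
c roof [ 0.55981114 -0.28290748  0.093     ]
c lip [ 0.56001069 -0.28144638  0.074     ]
c piv [ 0.55949143 -0.28305662  0.1       ]
0.1 [ 0.51344563 -0.32213118  0.1       ]
0.105 [ 0.51149208 -0.32051678  0.105     ]
0.11 [ 0.50953853 -0.31890238  0.11      ]
0.115 [ 0.50758498 -0.31728798  0.115     ]
0.12 [ 0.50563142 -0.31567358  0.12      ]
base centre [ 0.50812337 -0.31956885  0.095     ] radius 0.020578459745135044 cap r 0.022991918711930362
cam [ 0.37493445 -0.20766671  0.45451104]
x,y [ 0.98543793 -0.17003557  0.        ] [0.17003557 0.98543793 0.        ]
top [ 0.50724269 -0.32133325  0.1       ]
top [ 0.50576351 -0.31835618  0.11      ]
top [ 0.50428434 -0.31537911  0.12      ]
```

Consistent fit: box centre (0.560,-0.2825), yaw -9.8°; button (0.5085,-0.319), cap about 0.11 high. Next I go over the button.

Request:
send_rows(
  plan=[
    {"jaw": 1,"travel": [0.02,-0.033,0],"turn": -0.8},
    {"jaw": 1,"travel": [0.02,-0.033,0],"turn": -0.8},
    {"jaw": 1,"travel": [0.02,-0.034,0],"turn": -0.7},
    {"jaw": 1,"travel": [0,0,-0.04],"turn": 0},
    {"jaw": 1,"travel": [0,0,-0.04],"turn": 0},
    {"jaw": 1,"travel": [0,0,-0.04],"turn": 0},
    {"jaw": 1,"travel": [0,0,-0.04],"turn": 0},
    {"jaw": 1,"travel": [0,0,-0.025],"turn": 0},
    {"jaw": 1,"travel": [0,0,0],"turn": 0},
    {"jaw": 1,"travel": [0,0,0],"turn": 0},
  ],
)

```text
t: 4.0
tool_pos: [0.5093, -0.3189, 0.1269]
ee_rot: [[-0.986, 0.169, -0.0], [0.169, 0.986, 0.0], [0.0, 0.0, -1.0]]
wrist_force: [0.5, -0.4, 0.8]
gripper_width: 0.0002
grip_force: 0.0
```

Request:
send_rows(
  plan=[
    {"jaw": 1,"travel": [0,0,-0.003]},
    {"jaw": 1,"travel": [0,0,-0.003]},
    {"jaw": 1,"travel": [0,0,-0.003]},
    {"jaw": 1,"travel": [0,0,-0.001]},
    {"jaw": 1,"travel": [0,0,0]},
  ],
)

```text
invalid input at $.plan[0]: expected keys jaw, travel, turn
```

Run:
```python
from h import *
s=r.state();print(s['tool_pos'],s['wrist_force'])
im=save('wrist','w2.png');save('side','s2.png')
b=cv2.imread('pics/s2.png')[120:240,260:420]
cv2.imwrite('pics/m2.png',np.hstack([cv2.resize(im[60:340,130:430,::-1],(400,373)),cv2.resize(b,(400,373),interpolation=cv2.INTER_CUBIC)]))
```

```text
[ 0.50927953 -0.31893545  0.12691253] [ 0.53679045 -0.37022531  0.7675214 ]
```

View pics/m2.png

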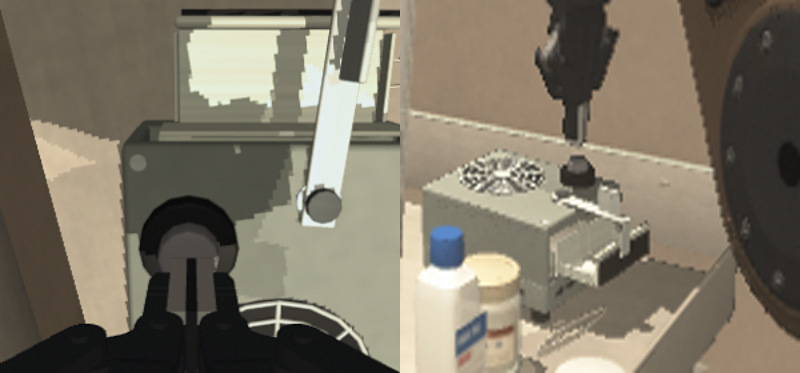

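The fingertips (right half, about (580,145)) stand right above the button cap (577,165). Next I press in small steps.

Request:
send_rows(
  plan=[
    {"jaw": 1,"travel": [0,0,-0.003],"turn": 0},
    {"jaw": 1,"travel": [0,0,-0.003],"turn": 0},
    {"jaw": 1,"travel": [0,0,-0.003],"turn": 0},
    {"jaw": 1,"travel": [0,0,-0.003],"turn": 0},
    {"jaw": 1,"travel": [0,0,0],"turn": 0},
  ],
)

```text
t: 4.6
tool_pos: [0.5086, -0.3194, 0.1139]
ee_rot: [[-0.985, 0.17, -0.0], [0.17, 0.985, 0.0], [0.0, 0.0, -1.0]]
wrist_force: [-0.5, -0.1, 1.5]
gripper_width: -0.0002
grip_force: 0.5
```

Request:
send_rows(
  plan=[
    {"jaw": 1,"travel": [0,0,-0.002],"turn": 0},
    {"jaw": 1,"travel": [0,0,-0.002],"turn": 0},
    {"jaw": 1,"travel": [0,0,0],"turn": 0},
  ],
)

```text
t: 4.9
tool_pos: [0.5088, -0.3195, 0.1101]
ee_rot: [[-0.985, 0.17, -0.0], [0.17, 0.985, -0.0], [0.0, -0.0, -1.0]]
wrist_force: [-0.0, 0.6, 3.0]
gripper_width: 0.0
grip_force: 1.6
```

Request:
send_rows(
  plan=[
    {"jaw": 1,"travel": [0,0,-0.0015],"turn": 0},
    {"jaw": 1,"travel": [0,0,-0.001],"turn": 0},
    {"jaw": 1,"travel": [0,0,0],"turn": 0},
    {"jaw": 1,"travel": [0,0,0],"turn": 0},
  ],
)

```text
t: 5.3
tool_pos: [0.5089, -0.3196, 0.1087]
ee_rot: [[-0.985, 0.17, 0.0], [0.17, 0.985, -0.0], [-0.001, -0.0, -1.0]]
wrist_force: [-4.8, 3.8, 19.6]
gripper_width: 0.0001
grip_force: 9.5
```

Button bottomed out at about 20 N. Next I work out the push path while lifting off.

Request:
send_rows(
  plan=[
    {"jaw": 1,"travel": [0,0,0],"turn": 0},
    {"jaw": 1,"travel": [0,0,0.02],"turn": 0},
    {"jaw": 1,"travel": [0,0,0.025],"turn": 0},
    {"jaw": 1,"travel": [-0.038,0.021,0],"turn": -4},
    {"jaw": 1,"travel": [-0.038,0.0215,0],"turn": 0},
    {"jaw": 1,"travel": [0,0,-0.03],"turn": 0},
    {"jaw": 1,"travel": [0,0,-0.02],"turn": 0},
    {"jaw": 1,"travel": [0,0,0],"turn": 0},
  ],
)

```text
t: 6.1
tool_pos: [0.4315, -0.2761, 0.101]
ee_rot: [[-0.971, 0.239, -0.003], [0.239, 0.971, 0.002], [0.003, 0.001, -1.0]]
wrist_force: [1.0, -0.1, -0.0]
gripper_width: -0.0
grip_force: 0.0
```

Run:
```python
from h import *
s=r.state();p0=s['tool_pos'];print(s['t'],p0,s['wrist_force'])
P=np.array([.5,-.2627]);q=p0[:2]
print('off now',)
for a,off in [(.076,.030),(.076,.016)]+[(x,.016) for x in np.arange(.15,1.1,.1)]:
    th=np.radians(170.2)-a;p=P+.062*np.array([np.cos(th),np.sin(th)])-off*np.array([np.sin(th),-np.cos(th)])
    print(round(a,2),p.round(4),(p-q).round(4));q=p
im=save('wrist','w3.png');cv2.imwrite('pics/w3c.png',cv2.resize(im[60:340,130:430,::-1],(600,560)))
```

```text
6.1 [ 0.43148926 -0.27607143  0.10103904] [ 0.95647613 -0.10453869 -0.04228438]
off now
0.08 [ 0.4325 -0.2766] [ 0.0011 -0.0006]
0.08 [ 0.436  -0.2631] [0.0034 0.0136]
0.15 [ 0.4361 -0.2583] [0.0001 0.0047]
0.25 [ 0.4369 -0.252 ] [0.0008 0.0064]
0.35 [ 0.4383 -0.2457] [0.0014 0.0062]
0.45 [ 0.4403 -0.2396] [0.002  0.0061]
0.55 [ 0.4429 -0.2338] [0.0026 0.0058]
0.65 [ 0.446  -0.2282] [0.0032 0.0056]
0.75 [ 0.4498 -0.223 ] [0.0037 0.0052]
0.85 [ 0.454  -0.2182] [0.0042 0.0048]
0.95 [ 0.4586 -0.2138] [0.0047 0.0044]
1.05 [ 0.4637 -0.2099] [0.0051 0.0039]
```

View pics/w3c.png

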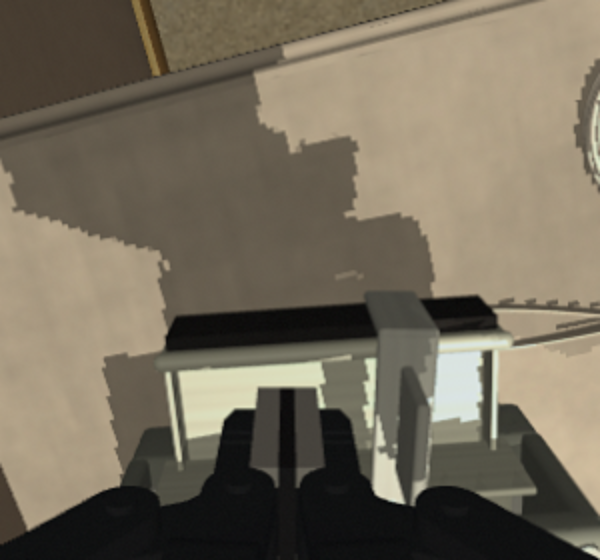

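Fingertips at (287,430) are just on the -y side of the tab (413,425). Next I swing the clip.

Request:
send_rows(
  plan=[
    {"jaw": 1,"travel": [0.004,0.013,0.002],"turn": 0},
    {"jaw": 1,"travel": [0,0.005,0],"turn": -4},
    {"jaw": 1,"travel": [0.001,0.0065,0],"turn": -6},
    {"jaw": 1,"travel": [0.0015,0.006,0],"turn": -6},
    {"jaw": 1,"travel": [0.002,0.006,0],"turn": -6},
    {"jaw": 1,"travel": [0.0025,0.006,0],"turn": -6},
    {"jaw": 1,"travel": [0.003,0.0055,0],"turn": -6},
    {"jaw": 1,"travel": [0.0035,0.005,0],"turn": -6},
    {"jaw": 1,"travel": [0.004,0.005,0],"turn": -6},
    {"jaw": 1,"travel": [0,0,0],"turn": 0},
  ],
)

```text
t: 7.15
tool_pos: [0.4554, -0.2184, 0.1059]
ee_rot: [[-0.502, 0.865, 0.001], [0.865, 0.502, -0.001], [-0.001, 0.001, -1.0]]
wrist_force: [-0.7, 0.5, -0.7]
gripper_width: -0.0001
grip_force: 0.0
```

Request:
send_rows(
  plan=[
    {"jaw": 1,"travel": [0.0045,0.0045,0],"turn": -6},
    {"jaw": 1,"travel": [0.005,0.004,0],"turn": -6},
    {"jaw": 1,"travel": [0.003,0.002,0],"turn": 0},
    {"jaw": 1,"travel": [0,0,0],"turn": 0},
    {"jaw": 1,"travel": [0,0,0],"turn": 0},
  ],
)

```text
t: 7.65
tool_pos: [0.4668, -0.2085, 0.105]
ee_rot: [[-0.316, 0.949, 0.0], [0.949, 0.316, -0.0], [-0.0, 0.0, -1.0]]
wrist_force: [0.0, 0.2, 0.1]
gripper_width: 0.0003
grip_force: 0.0
```

Run:
```python
from h import *
s=r.state();print(s['t'],s['tool_pos'],s['wrist_force'],s['joint_pos'])
im=save('wrist','w4.png');cv2.imwrite('pics/w4c.png',cv2.resize(im[60:340,130:430,::-1],(600,560)))
```

```text
7.65 [ 0.46682218 -0.2084961   0.10502352] [0.03098799 0.17237612 0.05450746] [-2.74656887e+01  2.66557562e+01  1.16226249e+02  2.70068286e-03
  3.71031174e+01 -4.58815302e+01]
```

View pics/w4c.png

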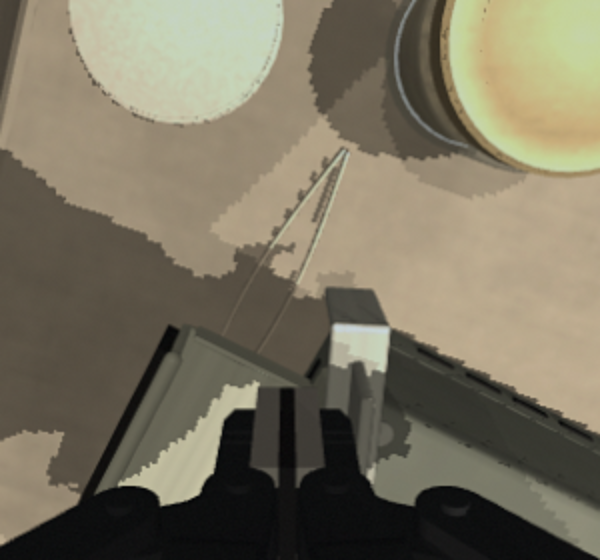

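Clip now stands far round to +y (bar end at (358,310)), the lip is bare at left. Backing off, then over to the pocket.

Request:
send_rows(
  plan=[
    {"jaw": 1,"travel": [-0.015,-0.005,0],"turn": 0},
    {"jaw": 1,"travel": [0,0,0.045],"turn": 4},
    {"jaw": 1,"travel": [0,-0.008,0],"turn": 8},
    {"jaw": 1,"travel": [0,-0.008,0],"turn": 8},
    {"jaw": 1,"travel": [-0.001,-0.008,0],"turn": 8},
    {"jaw": 1,"travel": [-0.001,-0.008,0],"turn": 8},
    {"jaw": 1,"travel": [-0.001,-0.008,0],"turn": 8},
    {"jaw": 1,"travel": [-0.001,-0.008,0],"turn": 8},
    {"jaw": 1,"travel": [-0.001,-0.008,0],"turn": 8},
    {"jaw": 1,"travel": [0,-0.009,0],"turn": 2},
  ],
)

```text
t: 8.7
tool_pos: [0.4454, -0.2788, 0.1497]
ee_rot: [[-0.986, 0.164, -0.001], [0.164, 0.986, 0.0], [0.001, 0.0, -1.0]]
wrist_force: [-0.2, 0.0, 0.3]
gripper_width: -0.0001
grip_force: 0.0
```

Run:
```python
from h import *
get_image('wrist');s=r.state();print(s['t'],s['tool_pos'],s['ee_rot'].round(3)[:2,:2],s['wrist_force'])
c=calibration('wrist');im=save('wrist','w5.png');cv2.imwrite('pics/w5c.png',cv2.resize(im[60:340,130:430,::-1],(600,560)))
# expected pixels (in crop) of lip top ends, roof corners, tip
C=np.array([.56,-.2825]);x=np.array([.9854,-.17]);y=np.array([.17,.9854])
for b in[(-.132,.048,.074),(-.132,-.048,.074),(-.085,.07,.093),(-.085,-.07,.093)]:
    p=proj(c,[*(C+b[0]*x+b[1]*y),b[2]])[0];print(b,((p-[130,60])*2).round())
```

```text
8.75 [ 0.44578983 -0.28012383  0.14975159] [[-0.986  0.165]
 [ 0.165  0.986]] [-0.17739237 -1.74033095 -0.17814647]
(-0.132, 0.048, 0.074) [478. 263.]
(-0.132, -0.048, 0.074) [189. 262.]
(-0.085, 0.07, 0.093) [548. 417.]
(-0.085, -0.07, 0.093) [120. 415.]
```

View pics/w5c.png

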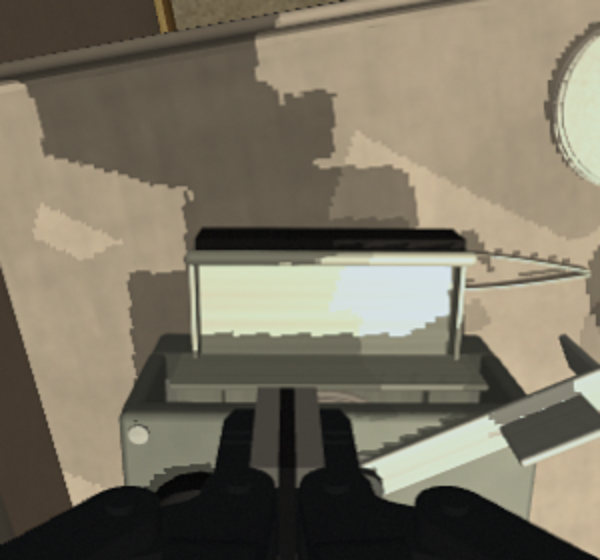

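The lip edge at row 258 (predicted 262) matches the model, and the clip is well aside on the right. Next I descend into the pocket.

Request:
send_rows(
  plan=[
    {"jaw": 1,"travel": [0,0,-0.03],"turn": 0},
    {"jaw": 1,"travel": [0,0,-0.025],"turn": 0},
    {"jaw": 1,"travel": [0,0,-0.02],"turn": 0},
    {"jaw": 1,"travel": [0,0,-0.01],"turn": 0},
    {"jaw": 1,"travel": [0,0,-0.006],"turn": 0},
    {"jaw": 1,"travel": [0,0,0],"turn": 0},
  ],
)

```text
t: 9.4
tool_pos: [0.4465, -0.2783, 0.0586]
ee_rot: [[-0.985, 0.171, -0.001], [0.171, 0.985, 0.0], [0.001, 0.0, -1.0]]
wrist_force: [-0.1, 0.1, 0.2]
gripper_width: -0.0001
grip_force: 0.0
```

Request:
send_rows(
  plan=[
    {"jaw": 1,"travel": [-0.003,0.0005,0],"turn": 0},
    {"jaw": 1,"travel": [-0.003,0.0005,0],"turn": 0},
    {"jaw": 1,"travel": [-0.003,0.0005,0],"turn": 0},
    {"jaw": 1,"travel": [-0.003,0.0005,0],"turn": 0},
    {"jaw": 1,"travel": [-0.004,0.0007,0],"turn": 0},
    {"jaw": 1,"travel": [-0.004,0.0007,0],"turn": 0},
    {"jaw": 1,"travel": [-0.004,0.0007,0],"turn": 0},
    {"jaw": 1,"travel": [-0.004,0.0007,0],"turn": 0},
  ],
)

```text
t: 10.2
tool_pos: [0.4185, -0.2738, 0.0588]
ee_rot: [[-0.985, 0.17, 0.0], [0.17, 0.985, -0.0], [-0.0, -0.0, -1.0]]
wrist_force: [2.5, -1.4, 2.4]
gripper_width: -0.0
grip_force: 1.4
```

Sliding with about 3 N, as expected. Continuing.

Request:
send_rows(
  plan=[
    {"jaw": 1,"travel": [-0.005,0.0009,0],"turn": 0},
    {"jaw": 1,"travel": [-0.005,0.0009,0],"turn": 0},
    {"jaw": 1,"travel": [-0.005,0.0009,0],"turn": 0},
    {"jaw": 1,"travel": [-0.005,0.0009,0],"turn": 0},
    {"jaw": 1,"travel": [-0.005,0.0009,0],"turn": 0},
    {"jaw": 1,"travel": [-0.005,0.0009,0],"turn": 0},
    {"jaw": 1,"travel": [-0.005,0.0009,0],"turn": 0},
    {"jaw": 1,"travel": [-0.005,0.0009,0],"turn": 0},
    {"jaw": 1,"travel": [-0.005,0.0009,0],"turn": 0},
    {"jaw": 1,"travel": [0,0,0],"turn": 0},
  ],
)

```text
t: 11.2
tool_pos: [0.3727, -0.2651, 0.0587]
ee_rot: [[-0.985, 0.171, -0.001], [0.171, 0.985, 0.001], [0.001, 0.001, -1.0]]
wrist_force: [0.1, -0.1, -0.6]
gripper_width: -0.0001
grip_force: 0.0
```

Request:
send_rows(
  plan=[
    {"jaw": 1,"travel": [-0.003,0.0005,0],"turn": 0},
    {"jaw": 1,"travel": [-0.003,0.0005,0],"turn": 0},
    {"jaw": 1,"travel": [0,0,0],"turn": 0},
  ],
)

```text
t: 11.5
tool_pos: [0.3672, -0.2643, 0.0587]
ee_rot: [[-0.985, 0.17, -0.001], [0.17, 0.985, 0.0], [0.001, 0.0, -1.0]]
wrist_force: [-0.5, -0.6, 0.6]
gripper_width: 0.0001
grip_force: 0.0
```

Request:
send_rows(
  plan=[
    {"jaw": 1,"travel": [-0.002,0.0003,0],"turn": 0},
    {"jaw": 1,"travel": [-0.002,0.0003,0],"turn": 0},
    {"jaw": 1,"travel": [-0.001,0.0002,0],"turn": 0},
  ],
)

```text
t: 11.8
tool_pos: [0.3626, -0.2637, 0.0588]
ee_rot: [[-0.985, 0.17, -0.0], [0.17, 0.985, 0.0], [0.0, 0.0, -1.0]]
wrist_force: [3.5, 1.0, -0.8]
gripper_width: -0.0004
grip_force: 1.3
```

Request:
send_rows(
  plan=[
    {"jaw": 1,"travel": [-0.002,0.0003,0],"turn": 0},
    {"jaw": 1,"travel": [-0.001,0.0002,0],"turn": 0},
    {"jaw": 1,"travel": [-0.001,0.0002,0],"turn": 0},
  ],
)

```text
t: 12.1
tool_pos: [0.3599, -0.2637, 0.059]
ee_rot: [[-0.985, 0.171, 0.002], [0.171, 0.985, -0.001], [-0.002, -0.001, -1.0]]
wrist_force: [16.5, 4.6, -5.6]
gripper_width: 0.0005
grip_force: 7.6
```

Force has risen to 17 N at the stop. Holding a moment, backing off inside the pocket and lifting out.

Request:
send_rows(
  plan=[
    {"jaw": 1,"travel": [0,0,0],"turn": 0},
    {"jaw": 1,"travel": [0,0,0],"turn": 0},
    {"jaw": 1,"travel": [0.005,-0.0009,0],"turn": 0},
    {"jaw": 1,"travel": [0.004,-0.0007,0],"turn": 0},
    {"jaw": 1,"travel": [0,0,0.01],"turn": 0},
    {"jaw": 1,"travel": [0,0,0.03],"turn": 0},
    {"jaw": 1,"travel": [0,0,0.04],"turn": 0},
    {"jaw": 1,"travel": [0,0,0.04],"turn": 0},
    {"jaw": 1,"travel": [0.02,0,0.045],"turn": 0},
    {"jaw": 1,"travel": [0,0,0],"turn": 0},
  ],
)

```text
t: 13.1
tool_pos: [0.3914, -0.2666, 0.2299]
ee_rot: [[-0.985, 0.17, 0.008], [0.17, 0.985, -0.006], [-0.009, -0.004, -1.0]]
wrist_force: [0.0, -1.6, -1.7]
gripper_width: 0.0004
grip_force: 0.0
```

Run:
```python
from h import *
get_image('wrist');s=r.state();print(s['t'],s['tool_pos'],s['wrist_force'])
c=calibration('wrist');im=save('wrist','w6.png')
C=np.array([.559,-.2825]);x=np.array([.9854,-.17]);y=np.array([.17,.9854])
for b in[(-.212,.048,.074),(-.212,-.048,.074)]: print(b,proj(c,[*(C+b[0]*x+b[1]*y),b[2]])[0].round(1))
```

```text
13.15 [ 0.38958239 -0.26570882  0.2271747 ] [ 0.61523331  0.37832377 -1.1835601 ]
(-0.212, 0.048, 0.074) [342.  141.9]
(-0.212, -0.048, 0.074) [230.6 141.9]
```

View pics/w6.png

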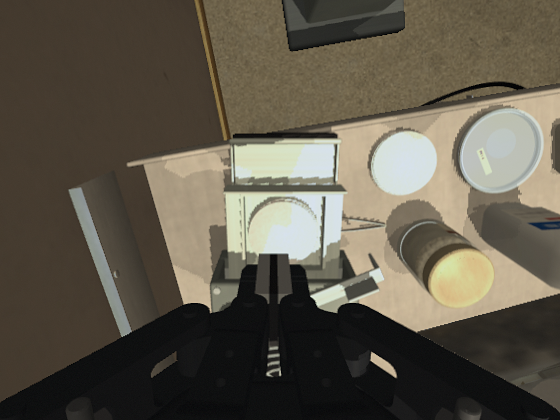

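The lip is at row 140 (142 predicted for full travel), the pad lies in the well at about (285,230), the clip is aside and the hand is clear.

```bash
python3 -c "
from bench import r
print(r.hand_in())"
```

```text
the job is handed in; nothing more can be done
None
```

The job is handed in, no verdict shown: button pressed to its stop, clip swung to about 1 rad, cassette drawn to its stop with the used pad still in its well, and the hand clear.

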